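Shut and latch the ice bucket

ROBOT

A 7-joint arm with a two-finger parallel gripper is mounted at the origin on the work surface. World frame = base frame: x ahead of the robot, y to its left, z up, the work surface at z = 0. Lengths are in m, angles in rad, forces in N, time in s.
With the tool pointing down it reaches from about 0.425 to 0.925 m from the base axis. Payload 6.8 kg.
Tool frame: the origin (TCP) lies on the centre line of the jaws, within the pads' length; the fingertips stand 19 mm ahead of it and the grasp point (between the pads) is the TCP (r.tip_extent is the y of the fingertips in the tool frame, in m); y points along the fingers, z is the direction in which the jaws open and shut, and the axes are right-handed (so a half turn about y gives the same grasp; the last joint's range is limited). The gripper opens to 85 mm and grips with 20 to 120 N. Pads are 22 mm wide; open, the fingers measure 114 mm over their backs; the gripper's body (76 mm by 85 mm) begins 54 mm behind the grasp point. The pads swing forward as they close: fully open they stand 13 mm farther back than shut.
Start: joints at [-1.257, 0.477, 0.022, 1.555, -0.011, 1.109, -0.083], TCP at [0.276, 0.616, 0.25] pointing down, gripper open.
Joint ranges: [-2.96, 2.96], [-0.34, 2.1], [-1.41, 1.46], [0.24, 2.44], [-1.37, 4.51], [0.17, 1.92], [-2.96, 2.96]. Speed limits (rad/s): [2.39, 2.39, 3.14, 3.14, 3.14, 3.14, 3.14].

INTERFACE

Orientations are given as a rotation vector (axis times angle).
In Python, from bench import r gives the robot as it stands. The module is installed in compiled form; this text tells all that it offers.
- The arm moves only by the tool jog_arm, never from a script. Its argument "motion" is a list of rows, each a list of 3 entries, a list of its own where there are three numbers: the opening, from 0 (shut) to 1 (fully open), then the shift along the tool's x, y, z in m, then the turn, a rotation vector about the tool's x, y, z in degrees. A call has 1 to 10 rows; each row shifts and turns the commanded pose from where the row before left it, along the tool's axes as they then stand; what a row does not reach is not made up. A row lasts 1/12 s, in which the tool goes at most 41.7 mm and 7.16 degrees, less where a joint would pass 70% of its speed; a pose out of reach is approached as far as the arm can. A call with a gripper value outside its range is refused whole. The fingers move at their own pace and stop on an object; "force" is the grip in N (left out, the last holds). Time passes only in rows, so rows that do not move let the fingers close. It gives the time, the measured TCP pose, the force and the opening at its end, in the units of the state.
- r.get_obs(): the state, without advancing time (a new reading comes with each control period).
- r.grab_frame(name): name is "scene" or "top" or "wrist"; returns a dict with "image" (384x512x3 uint8, red, green, blue), "range_z" (384x512 float32, m along the optical axis (not along the pixel's ray), 0 where there is no reading), "fx", "fy", "cx", "cy" (pixels), "xyz" and "orientation" of the camera in the world. Camera axes: x right, y down, z forward; pixel columns grow to the right and rows downward; lengths in m; the calibration is good to about 2 mm. A picture is of the moment at which its call begins.
- r.hand_in(): hands the job in, once; it reports no verdict.
The state is a dict: "clock": time; "joints": joint angles; "qvel": joint speeds; "tau": joint torques, N m; "tcp_pos": TCP position; "orientation": TCP orientation; "contact_force": force on the tool from outside, world axes, zero at the start; "moment": the same for the moment, N m; "grip_width": finger opening in m.
Only numpy, scipy, OpenCV 4.12 (cv2) and the standard library are available. Lean on these libraries where they do the work, as an engineer would, in place of code of your own. Each camera call takes 0.05 s, during which the arm holds its last target.

TASK

Close up the ice bucket: push its open lid down until it is fully shut, then push the red-knobbed latch lever over past its centre so that it snaps down over the lid edge and stays locked. Work with the fingertips only, without lifting or picking anything up, shut the lid before you flip the lever, and leave the bottle, the cups and the jigger standing where they are.

Things in the scene. Friction and masses are not known exactly. Their poses are not given: they have to be found in the camera images.
- bucket: clear glass ice bucket with a steel foot ring and steel collar, 116 mm diameter at the foot, 144 mm at the collar, 130 mm tall without the lid; heavy, it does not move. Origin: centre of its underside on the sideboard. z up; its +x axis runs from the latch side (front) to the lid-hinge side (back). A steel ice tong is clipped upright on its +y side, out to 107 mm from the axis and up to 131 mm high.
- lid (a joint): hinge of the round aluminium lid (144 mm diameter, 6 mm thick), rad: 0 = fully shut (flat, top face 136 mm above the sideboard), larger = open, limit 1.25; starts partly open with the front edge raised. The hinge is stiff: the lid stays where it is left. It swings about a level axis along the bucket's y through point lid_hinge; about 1 to 2 N on the thumb pad moves it.
- lid_hinge (a point): point on the lid's hinge axis, fixed on the bucket, 78 mm behind its centre (+x) and 132 mm above the sideboard.
- lid_pad (a point): top centre of the black thumb pad (26 mm diameter, 1 mm proud) on the lid's outer face near its front edge; moves with the lid. It is 118 mm from the hinge axis along the lid and 5 mm above it along the lid's normal (the point's z axis); shut, 40 mm in front (-x) of the bucket's centre and 137 mm above the sideboard. The lid reaches 32 mm farther forward, plus a 6 mm tab.
- latch (a joint): over-centre latch lever, rad: 0 = open, leaning 0.55 rad from vertical away from the bucket (its -x); 1.1 = locked, leaning 0.55 rad over the lid (+x), its short nose on the lid's front edge. A spring pushes it to the nearer end: past centre (upright, 0.55) it snaps to 1.1 by itself. Axis: level, along the bucket's y, through latch_pivot. Needs 3 to 5 N at the knob; follow its arc.
- latch_pivot (a point): point on the latch lever's axis, on the steel bracket at the front of the collar, 92 mm in front (-x) of the bucket's centre and 142 mm above the sideboard; the bracket's cheeks reach 8 mm above it and are 28 mm wide in all.
- latch_knob (a point): centre of the red ball knob, 24 mm diameter, at the end of the 10 mm thick steel lever, 68 mm from latch_pivot; moves with the lever. Open, it stands 36 mm in front of the pivot (-x) and 58 mm above it; upright, 68 mm above it; locked, 36 mm behind it (+x) and 58 mm above. A thin spring strut lies beside the lever.
- rum_bottle: empty tall amber glass rum bottle, 280 mm tall, 74 mm diameter, loose; a bystander. Origin: centre of its underside.
- cup1: orange ceramic cup, 75 mm tall, 76 mm across the rim, loose; a bystander. Origin: centre of its underside.
- cup2: second orange ceramic cup, same as cup1; a bystander. Origin: centre of its underside.
- jigger: stainless hourglass jigger, 85 mm tall, 48 mm diameter, loose; a bystander. Origin: centre of its underside.

How it is judged:
On the way, in this order (a step that is already met when the one before it is completed fails the run):
1. the lid is fully shut, the latch lever still open (value of joint lid below 0.06 rad and value of joint latch below 0.35 rad), for 0.2 s.
2. the lever has snapped over to its locked end with the lid shut (value of joint lid below 0.06 rad and value of joint latch above 1 rad), for 0.2 s.
At the end, for the whole second after the job is handed in: the lid is shut to within 0.06 rad, the latch lever rests at its locked end (above 1.0 of 1.1 rad), and the bottle, cups and jigger stand within 30 mm of where they were and upright to 0.4 rad (all of step 2 and velocity of joint latch between -0.1 and 0.1 rad/s and not (distance of any of rum_bottle, cup1, cup2, jigger from where it was at the start of the episode above 0.03 m or angle between any of rum_bottle, cup1, cup2, jigger's own z axis and vertical above 0.4 rad)); the robot touches nothing.
It fails at once if the bottle, a cup or the jigger is shifted more than 30 mm, lifted or tipped (distance of any of rum_bottle, cup1, cup2, jigger from where it was at the start of the episode above 0.03 m or angle between any of rum_bottle, cup1, cup2, jigger's own z axis and vertical above 0.4 rad).
It fails at once if the lever is flipped past centre while the lid is not shut (value of joint latch above 0.6 rad and value of joint lid above 0.1 rad).
It fails at once if the lid is lifted further open instead of pushed down (value of joint lid above 1.05 rad).
It also fails if it takes over 43 s, if anything falls off the work surface, if the arm or the gripper's body presses on something with over 40 N, if the wrist force passes 120 N, or if a joint passes its speed limit or range.

## Working session

There is one attempt and no reset: what is moved stays moved. The work goes in short steps, Python scripts to look and compute and a tool call to move; the robot and the scene stay as the last step left them, time stands still between calls to the robot, and variables do not carry over. Pictures are saved under pics/ and viewed, and the job is handed in when it is done.

Besides the shell and the picture viewer there is one more tool, called as name(argument=value, ...), one argument or row to a line, values as JSON. jog_arm: Moves the arm, as the interface text tells. Its arguments: {"type":"object","properties":{"motion":{"type":"array","items":{"type":"array"}},"force":{"type":"number"}},"required":["motion"]}

```bash
mkdir -p pics; cat > h.py <<'E'
import numpy as np, cv2
from scipy.spatial.transform import Rotation as R
from bench import r
def cam(n):
    f=r.grab_frame(n); f['R']=R.from_rotvec(f['orientation']).as_matrix() if np.size(f['orientation'])==3 else R.from_quat(f['orientation']).as_matrix(); return f
def pts(f):
    v,u=np.mgrid[0:384,0:512]; z=f['range_z']
    p=np.stack([(u-f['cx'])/f['fx']*z,(v-f['cy'])/f['fy']*z,z],-1)
    return p@f['R'].T+np.array(f['xyz'])
E
python3 - <<'E'
from h import *
np.set_printoptions(precision=4,suppress=True)
print(r.get_obs(), r.tip_extent)
for n in ('scene','top','wrist'):
    f=cam(n); print(n,f['xyz'],f['orientation'],f['fx'],f['R'][:,2])
    cv2.imwrite(f'pics/{n}0.png',f['image'][...,::-1]); 
    np.savez(f'{n}0.npz',**f)
E
```

```text
{'clock': 0.0, 'joints': array([-1.2571,  0.4778,  0.0223,  1.5564, -0.0115,  1.1093, -0.0831]), 'qvel': array([-0.0008,  0.0003, -0.0001, -0.0017, -0.0013,  0.0006,  0.    ]), 'tau': array([ -0.0005, -59.6472,   1.6078, -28.1186,   0.0125,   0.0097,
         0.    ]), 'tcp_pos': array([0.2761, 0.6153, 0.2493]), 'orientation': array([-1.5472,  0.3311, -0.3307]), 'contact_force': array([0.0826, 0.2562, 1.1443]), 'moment': array([0.0231, 0.0011, 0.0076]), 'grip_width': 0.08520187260224697} 0.019
scene [ 0.9966 -0.5015  0.6735] [-2.1378 -0.7382  0.3792] 350.6153250414749 [-0.4976  0.6109 -0.6158]
top [0.4027 0.033  0.9418] [-2.0184  2.1775 -0.2638] 373.8989298653167 [ 0.2361 -0.02   -0.9715]
wrist [0.207  0.6477 0.3732] [2.4111 1.56   0.2397] 323.42265020425674 [ 0.2759 -0.1264 -0.9528]
```

View pics/scene0.png

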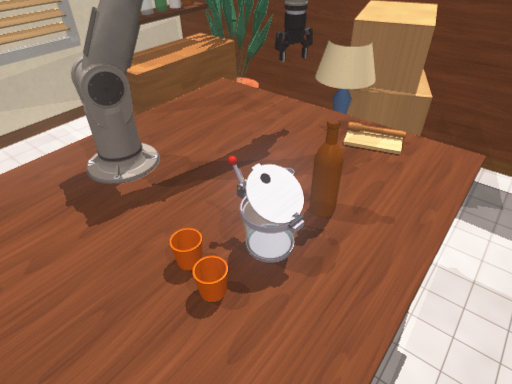

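View pics/top0.png

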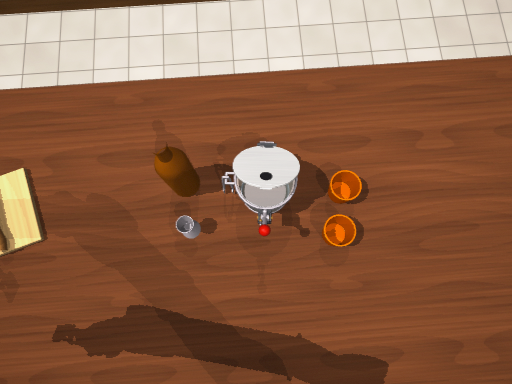

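View pics/wrist0.png

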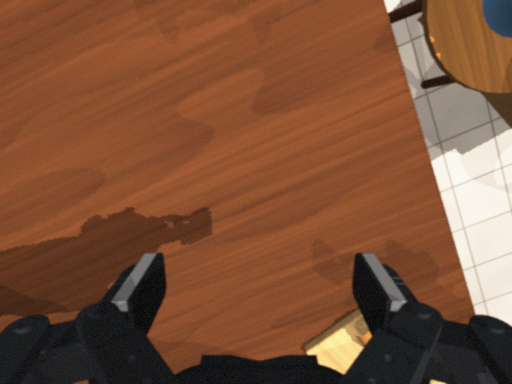

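The scene and top views show the bucket with its latch towards the robot: red knob at top (264,230), black pad at (266,176), and hinge at the back at (266,145). The bottle is on its left at (175,170), the jigger is at (187,227), and the cups are on its right. The wrist view shows only the table.

```bash
python3 - <<'E'
from h import *
np.set_printoptions(precision=4,suppress=True)
F={n:dict(np.load(n+'0.npz')) for n in('scene','top')}
def ray(f,u,v):
    d=f['R']@np.array([(u-f['cx'])/f['fx'],(v-f['cy'])/f['fy'],1]); return f['xyz'],d/np.linalg.norm(d)
def tri(a,b):
    (o1,d1),(o2,d2)=a,b; A=np.stack([d1,-d2],1); t=np.linalg.lstsq(A,o2-o1,rcond=None)[0]
    p,q=o1+t[0]*d1,o2+t[1]*d2; return (p+q)/2,np.linalg.norm(p-q)
def blobs(m):
    n,l,s,c=cv2.connectedComponentsWithStats(m.astype(np.uint8)); return [(s[i],c[i],l==i) for i in range(1,n) if s[i][4]>15]
res={}
for n,f in F.items():
    im=f['image'].astype(int); P=pts(f)
    hsv=cv2.cvtColor(f['image'],cv2.COLOR_RGB2HSV)
    red=((hsv[...,0]<4)|(hsv[...,0]>176))&(hsv[...,1]>200)&(hsv[...,2]>130)
    for s,c,l in blobs(red): print(n,'red',s,c,np.median(P[l],0)); 
    dk=(im.max(-1)<60)
    roi=np.zeros_like(dk); 
    if n=='top': roi[165:190,250:282]=1
    else: roi[168:190,255:280]=1
    for s,c,l in blobs(dk&roi): print(n,'pad',s,c,np.median(P[l],0)); res[n,'pad']=c
    org=(hsv[...,0]>4)&(hsv[...,0]<14)&(hsv[...,1]>220)&(hsv[...,2]>190)
    for s,c,l in blobs(org):
        if s[4]<150: continue
        q=P[l]; q=q[q[:,2]>.07]; print(n,'cup',s,(q.min(0)+q.max(0))/2 if len(q) else None)
    # lid plane
    m=(hsv[...,1]<40)&(im.min(-1)>170); m[:,:220]=0;m[:,320:]=0;m[:130]=0;m[240:]=0
    b=max(blobs(m),key=lambda x:x[0][4]); q=P[b[2]]; q=q[q[:,2]>.12]
    c=np.median(q,0); 
    for k in range(4):
        w=np.linalg.svd(q-q.mean(0),full_matrices=False)[2][2]; d=(q-q.mean(0))@w; q=q[abs(d)<.006]
    w*=np.sign(w[2]); print(n,'lid',len(q),q.mean(0),'n',w,'tilt',np.arccos(w[2]), 'z',q[:,2].min(),q[:,2].max(),'az',np.arctan2(w[1],w[0]))
print('pad',tri(ray(F['scene'],*res['scene','pad']),ray(F['top'],*res['top','pad'])))
print('knob?')
# bottle & jigger points
P=pts(F['top']); 
q=P[195:245,170:205].reshape(-1,3); q=q[(q[:,2]>.06)&(q[:,2]<.1)]; print('jig',q.min(0),q.max(0))
for n in F:
    P=pts(F[n]).reshape(-1,3); q=P[(P[:,2]>.2)&(P[:,2]<.3)&(P[:,0]>.4)&(P[:,0]<.9)&(abs(P[:,1])<.35)]; print(n,'high',q.min(0),q.max(0)); 
    q=q[q[:,1]>.09]; print(' bottle neck',q.min(0),q.max(0),len(q))
for n in F: # tall bodies
    pass
E
```

```text
scene lid 380 [ 0.6448 -0.0014  0.1811] n [ 0.5641 -0.0072  0.8257] tilt 0.5994148201226147 z 0.14149052712630183 0.22125869942185383 az -0.012805995143975159
top red [259 225  11  11  97] [263.7835 229.8763] [0.5005 0.0171 0.2081]
top pad [260 173  11   7  63] [265.381  175.8571] [0.6121 0.0051 0.2043]
top cup [325 224  20  17 159] [ 0.4565 -0.0478  0.5074]
top lid 520 [ 0.6305 -0.0014  0.1898] n [ 0.5873 -0.0532  0.8076] tilt 0.6306460680497659 z 0.16745387621624608 0.21008933657068862 az -0.09037429925771341Traceback (most recent call last):
  File "<stdin>", line 33, in <module>
KeyError: ('scene', 'pad')
```

```bash
cat >> h.py <<'E'
def ray(f,u,v):
    d=f['R']@np.array([(u-f['cx'])/f['fx'],(v-f['cy'])/f['fy'],1]); return f['xyz'],d/np.linalg.norm(d)
def tri(a,b):
    (o1,d1),(o2,d2)=a,b; A=np.stack([d1,-d2],1); t=np.linalg.lstsq(A,o2-o1,rcond=None)[0]
    p,q=o1+t[0]*d1,o2+t[1]*d2; return (p+q)/2,np.linalg.norm(p-q)
def blobs(m,k=15):
    n,l,s,c=cv2.connectedComponentsWithStats(m.astype(np.uint8)); return [(s[i],c[i],l==i) for i in range(1,n) if s[i][4]>k]
E
python3 - <<'E'
from h import *
np.set_printoptions(precision=4,suppress=True)
F={n:dict(np.load(n+'0.npz')) for n in('scene','top')}
f=F['scene'];im=f['image'].astype(int);P=pts(f)
red=(im[...,0]>120)&(im[...,1]<50)&(im[...,2]<60)
b=[x for x in blobs(red,8) if 140<x[1][1]<180 and 215<x[1][0]<250]
for s,c,l in b: print('red',s,c,np.median(P[l],0)); kn=c
dk=im.max(-1)<90; r0=np.zeros_like(dk); r0[168:190,255:280]=1
for s,c,l in blobs(dk&r0,8): print('pad',s,c,np.median(P[l],0)); pd=c
print('knob',tri(ray(f,*kn),ray(F['top'],263.78,229.88)))
print('pad',tri(ray(f,*pd),ray(F['top'],265.38,175.86)))
ft=F['top']; g=ft['image'].astype(int)
PT=pts(ft)
for nm,z,m in (('jig',.085,None),):
    for u,v in((180,220),(193,222),(187,218)): 
        o,d=ray(ft,u,v);print(nm,o+d*(z-o[2])/d[2])
for u,v in((345,185),(340,230)):
    o,d=ray(ft,u,v);print('cup',o+d*(.075-o[2])/d[2])
for u,v in((263,150),(165,152)):
    o,d=ray(ft,u,v);print('bottle/hinge at .28',o+d*(.28-o[2])/d[2], PT[v,u])
o,d=ray(f,333,124);print('bottle top',tri((o,d),ray(ft,164,151)))
big=cv2.resize(f['image'][130:270,200:360],None,fx=5,fy=4,interpolation=cv2.INTER_CUBIC);cv2.imwrite('pics/z1.png',big[...,::-1])
big=cv2.resize(ft['image'][125:250,150:290],None,fx=4.5,fy=4.5,interpolation=cv2.INTER_CUBIC);cv2.imwrite('pics/z2.png',big[...,::-1])
E
```

```text
red [228 159   9   5  27] [231.0741 161.4815] [0.5072 0.0092 0.2049]
pad [261 174   9   9  57] [264.9474 177.7368] [0.6119 0.0061 0.2059]
knob (array([0.5015, 0.0163, 0.1996]), np.float64(0.0017190505610385598))
pad (array([0.6119, 0.0054, 0.2058]), np.float64(0.0008103038210911415))
jig [0.555  0.2059 0.085 ]
jig [0.5481 0.1761 0.085 ]
jig [0.5585 0.1896 0.085 ]
cup [ 0.6117 -0.1882  0.075 ]
cup [ 0.5051 -0.1626  0.075 ]
bottle/hinge at .28 [0.641  0.0084 0.28  ] [0.6868 0.0037 0.1528]
bottle/hinge at .28 [0.6508 0.1912 0.28  ] [0.6539 0.1932 0.2717]
bottle top (array([0.6618, 0.1995, 0.2718]), np.float64(0.013292525078606955))
```

View pics/z1.png

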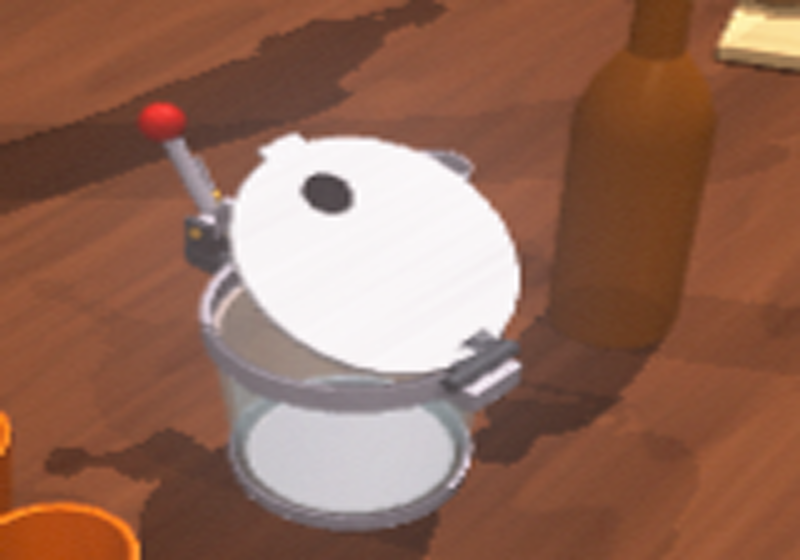

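View pics/z2.png

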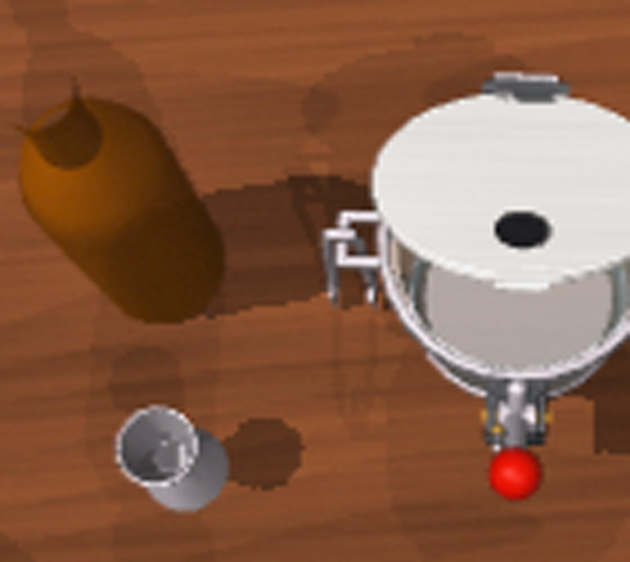

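```bash
cat >> h.py <<'E'
PSI=-0.09; C=np.array([.627,.004])
def setb(psi,c):
    global PSI,C; PSI,C=psi,np.array(c)
def Rt(): # desired: tool y down, tool z (jaw) along +-bucket y, x completing
    o=[]
    for s in (1,-1):
        z=s*np.array([-np.sin(PSI),np.cos(PSI),0]); y=np.array([0,0,-1.]); o.append(np.stack([np.cross(y,z),y,z],1))
    return o
def b2w(bx,by,z):
    c,s=np.cos(PSI),np.sin(PSI); return np.array([C[0]+c*bx-s*by,C[1]+s*bx+c*by,z])
def plan(*wps):
    """shifts in current tool axes to waypoints (tcp), and turn needed"""
    o=r.get_obs(); Rc=R.from_rotvec(o['orientation']).as_matrix(); p=o['tcp_pos']
    print('t',o['clock'],'tcp',p,'F',o['contact_force'],'w',o['grip_width']);print('Rc',Rc.tolist())
    print('turns deg',[np.degrees(R.from_matrix(Rc.T@T).as_rotvec()).round(1) for T in Rt()])
    for w in wps: print('to',w,'shift mm',(Rc.T@(w-p)*1000).round(1))
E
python3 - <<'E'
from h import *
np.set_printoptions(precision=4,suppress=True)
F={n:dict(np.load(n+'0.npz')) for n in('scene','top')}
print('hinge',tri(ray(F['scene'],296.4,219),ray(F['top'],266.7,144.6)))
plan(b2w(-12,0,0)*0+b2w(-.012,0,.33))
E
```

```text
hinge (array([ 0.7055, -0.0049,  0.1396]), np.float64(0.004058228938395867))
t 0.15 tcp [0.2762 0.6155 0.2496] F [ 0.2382 -0.1845 -0.5574] w 0.08530005728548698
Rc [[0.9123528406480563, -0.00048615390807768555, 0.4094045161155403], [-0.4094047948205216, -0.001303752127816138, 0.9123519135774066], [9.021856069538203e-05, -0.9999990319419149, -0.0013885156983016733]]
turns deg [array([  0.1, -19. ,  -0. ]), array([  0. , 161. ,   0.1])]
to [0.615  0.0051 0.33  ] shift mm [ 559.1  -79.8 -418.3]
```

jog_arm(
  motion=[
    [0,[0,-0.03,0],[0,0,0]],
    [0,[0,-0.03,0],[0,0,0]],
    [0,[0.02,-0.03,-0.015],[0,0,0]],
    [0,[0.028,0,-0.021],[0,0,0]],
    [0,[0.028,0,-0.021],[0,0,0]],
    [0,[0.028,0,-0.021],[0,0,0]],
    [0,[0.028,0,-0.021],[0,0,0]],
    [0,[0.028,0,-0.021],[0,0,0]],
    [0,[0.028,0,-0.021],[0,0,0]],
    [0,[0.028,0,-0.021],[0,0,0]],
  ],
)

```text
clock: 0.98
tcp_pos: [0.4075, 0.3779, 0.3401]
orientation: [-1.546, 0.331, -0.331]
contact_force: [0.6, 0.2, -0.4]
grip_width: 0.0002
```

jog_arm(
  motion=[
    [0,[0.028,0,-0.021],[0,0,0]],
    [0,[0.028,0,-0.021],[0,0,0]],
    [0,[0.028,0,-0.021],[0,0,0]],
    [0,[0.028,0,-0.021],[0,0,0]],
    [0,[0.028,0,-0.021],[0,0,0]],
    [0,[0.028,0,-0.021],[0,0,0]],
    [0,[0.028,0,-0.021],[0,0,0]],
    [0,[0.028,0,-0.021],[0,0,0]],
    [0,[0.028,0,-0.021],[0,0,0]],
    [0,[0.028,0,-0.021],[0,0,0]],
  ],
)

```text
clock: 1.82
tcp_pos: [0.5769, 0.0717, 0.3402]
orientation: [-1.545, 0.331, -0.331]
contact_force: [0.6, 0.9, -0.9]
grip_width: -0.0001
```

jog_arm(
  motion=[
    [0,[0,0,0],[0,-5,0]],
    [0,[0,0,0],[0,-5,0]],
    [0,[0,0,0],[0,-5,0]],
    [0,[0,0,0],[0,-4.5,0]],
    [0,[0,0,0],[0,0,0]],
    [0,[0,0,0],[0,0,0]],
  ],
)

```text
clock: 2.32
tcp_pos: [0.5764, 0.0733, 0.3401]
orientation: [-1.57, 0.066, -0.066]
contact_force: [0.4, 0.3, 0.9]
grip_width: 0.0006
```

```bash
sed -i 's/^PSI=.*/PSI=-0.10; C=np.array([.628,.003])/' h.py; python3 - <<'E'
from h import *
np.set_printoptions(precision=4,suppress=True)
f=cam('wrist');cv2.imwrite('pics/w1.png',f['image'][...,::-1])
f=cam('scene');cv2.imwrite('pics/s1.png',f['image'][...,::-1])
plan(b2w(-.014,0,.206+.019+.02))
E
```

```text
t 2.4167 tcp [0.5765 0.0734 0.3402] F [-0.6651  0.2462  0.2744] w -0.00021055281717735362
Rc [[0.9965122264475714, -0.00020837179763075198, 0.08344662438767683], [-0.08344664378870911, -8.620236883377652e-05, 0.9965122428799116], [-0.00020045175071653487, -0.9999999745751724, -0.00010328964166417265]]
turns deg [array([ 0. ,  0.9, -0. ]), array([  -0. , -179.1,   -0. ])]
to [0.6141 0.0044 0.245 ] shift mm [ 43.2  95.2 -65.6]
```

View pics/s1.png

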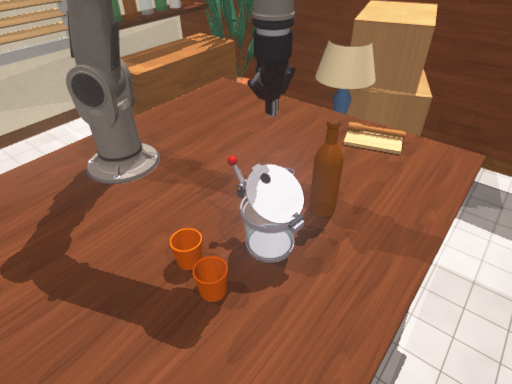

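View pics/w1.png

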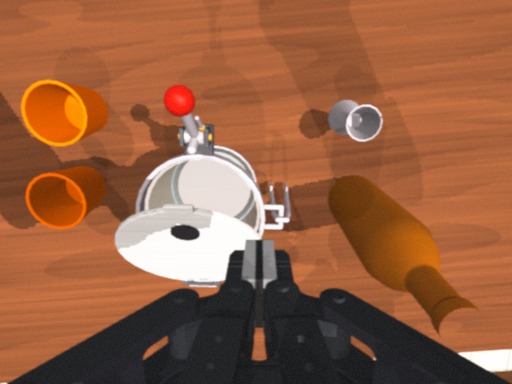

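The wrist view shows the fingertips near pixel (258,245), beside and above the lid with its pad at (185,232). The knob at (180,100) is clear of the gripper. Next I'll move over the pad and push down along its arc.

jog_arm(
  motion=[
    [0,[0.021,0,-0.033],[0,0.9,0]],
    [0,[0.022,0,-0.033],[0,0,0]],
    [0,[0,0.025,0],[0,0,0]],
    [0,[0,0.025,0],[0,0,0]],
    [0,[0,0.025,0],[0,0,0]],
    [0,[0,0.01,0],[0,0,0]],
    [0,[0,0,0],[0,0,0]],
  ],
)

```text
clock: 3.0
tcp_pos: [0.6119, 0.0041, 0.2527]
orientation: [-1.57, 0.081, -0.073]
contact_force: [-0.8, 0.9, 0.7]
grip_width: 0.0001
```

```bash
python3 - <<'E'
from h import *
np.set_printoptions(precision=4,suppress=True)
f=cam('wrist');cv2.imwrite('pics/w2.png',f['image'][...,::-1])
plan(*[b2w(.078-.118*np.cos(t)+.005*np.sin(t),0,.132+.118*np.sin(t)+.005*np.cos(t)+.019) for t in (.636,.5,.35,.2,.1,0)])
E
```

```text
t 3.05 tcp [0.613  0.004  0.2547] F [-0.853   0.3099  0.704 ] w -8.891304417745291e-06
Rc [[0.9952437525773858, -0.002081758840592328, 0.09739373304177633], [-0.09739474774952575, -0.00039149837426727396, 0.9952457534899755], [-0.0020337321577400536, -0.9999977565020595, -0.0005923886882886475]]
turns deg [array([ 0. ,  0.1, -0.1]), array([  -0.2, -179.9,   -0.1])]
to [0.6141 0.0044 0.2251] shift mm [ 1.1 29.6  0.5]
to [0.605  0.0053 0.212 ] shift mm [-8.1 42.7  0.5]
to [0.597  0.0061 0.1962] shift mm [-16.   58.6   0.5]
to [0.5915 0.0067 0.1793] shift mm [-21.5  75.4   0.6]
to [0.5893 0.0069 0.1678] shift mm [-23.7  87.    0.6]
to [0.5882 0.007  0.156 ] shift mm [-24.8  98.7   0.6]
```

View pics/w2.png

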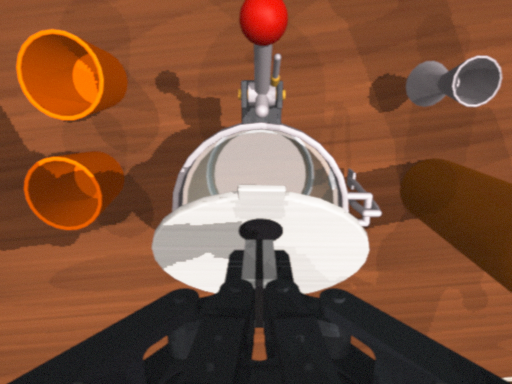

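The tips (258,248) are aligned with the pad (261,230), and the lever is in line above them. I'll push now, down to about 15 mm above shut, and check the force.

jog_arm(
  motion=[
    [0,[0,0.015,0],[0,0,0]],
    [0,[0,0.015,0],[0,0,0]],
    [0,[-0.009,0.013,0],[0,0,0]],
    [0,[-0.008,0.016,0],[0,0,0]],
    [0,[-0.0055,0.017,0],[0,0,0]],
    [0,[-0.002,0.011,0],[0,0,0]],
    [0,[0,0,0],[0,0,0]],
  ],
)

```text
clock: 3.63
tcp_pos: [0.5886, 0.0066, 0.1677]
orientation: [-1.569, 0.077, -0.075]
contact_force: [-0.7, -0.1, -0.1]
grip_width: -0.0001
```

jog_arm(
  motion=[
    [0,[-0.001,0.006,0],[0,0,0]],
    [0,[0,0.006,0],[0,0,0]],
    [0,[0,0,0],[0,0,0]],
  ],
)

```text
clock: 3.88
tcp_pos: [0.5888, 0.0064, 0.1563]
orientation: [-1.569, 0.076, -0.077]
contact_force: [-0.0, -0.1, 1.0]
grip_width: 0.0003
```

jog_arm(
  motion=[
    [0,[0,0.002,0],[0,0,0]],
    [0,[0,0,0],[0,0,0]],
  ],
)

```text
clock: 4.05
tcp_pos: [0.5889, 0.0063, 0.156]
orientation: [-1.569, 0.076, -0.077]
contact_force: [-4.3, 0.4, 10.4]
grip_width: -0.0
```

jog_arm(
  motion=[
    [0,[0,0.002,0],[0,0,0]],
    [0,[0,0,0],[0,0,0]],
  ],
)

```text
clock: 4.22
tcp_pos: [0.5889, 0.0063, 0.1558]
orientation: [-1.568, 0.076, -0.078]
contact_force: [-10.1, 0.6, 25.4]
grip_width: -0.0003
```

```bash
python3 - <<'E'
from h import *
np.set_printoptions(precision=4,suppress=True)
for n in('wrist','scene'):
    f=cam(n);cv2.imwrite(f'pics/{n}3.png',f['image'][...,::-1] if n=='wrist' else cv2.resize(f['image'][100:260,180:360],None,fx=4,fy=3.7)[...,::-1])
plan()
E
```

```text
t 4.3167 tcp [0.5889 0.0063 0.1558] F [-9.1826  0.4746 25.4954] w -4.9657225050224125e-05
Rc [[0.9952344585166624, 0.001663558569045577, 0.0974966930410105], [-0.09749916707486919, 0.0014770655171983393, 0.9952345104030329], [0.0015116218946590945, -0.9999975254221107, 0.0016322220750648042]]
turns deg [array([-0.1,  0.1,  0.1]), array([   0.1, -179.9,    0.1])]
```

View pics/scene3.png

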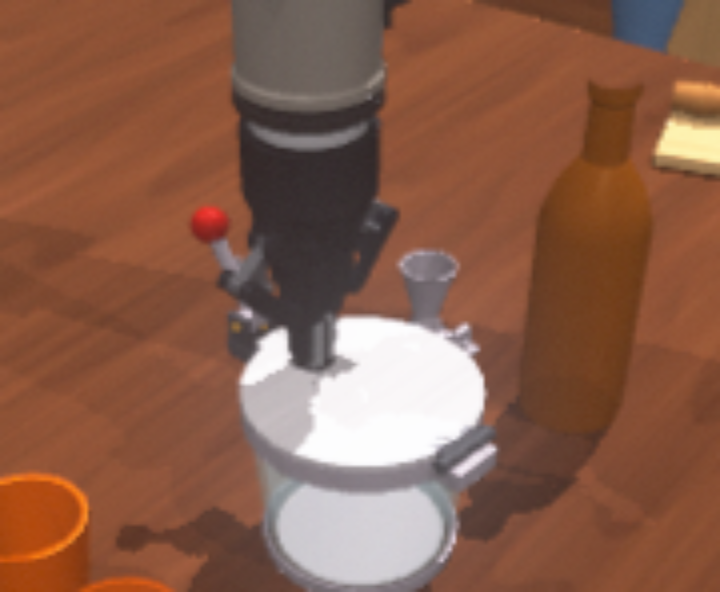

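The hard stop came at fingertip z = 0.137 m, exactly the stated pad height, with 25 N on it. The picture shows the lid flat and the lever still open. I'll retract up, then back past the knob.

jog_arm(
  motion=[
    [0,[0,-0.015,0],[0,0,0]],
    [0,[0,-0.025,0],[0,0,0]],
    [0,[0,-0.03,0],[0,0,0]],
    [0,[0,-0.03,0],[0,0,0]],
    [0,[0,-0.03,0],[0,0,0]],
    [0,[-0.03,0,0],[0,0,0]],
    [0,[-0.03,0,0],[0,0,0]],
    [0,[-0.03,0,0],[0,0,0]],
    [0,[-0.035,0,0],[0,0,0]],
    [0,[0,0,0],[0,0,0]],
  ],
)

```text
clock: 5.15
tcp_pos: [0.4579, 0.0182, 0.2817]
orientation: [-1.569, 0.08, -0.072]
contact_force: [-1.4, -1.3, -0.5]
grip_width: 0.0001
```

```bash
python3 - <<'E'
from h import *
np.set_printoptions(precision=4,suppress=True)
F={}
for n in('wrist','scene','top'):
    f=cam(n);F[n]=f;cv2.imwrite(f'pics/{n}4.png',f['image'][...,::-1] if n!='scene' else cv2.resize(f['image'][100:260,180:360],None,fx=4,fy=3.7)[...,::-1])
    im=f['image'].astype(int);red=(im[...,0]>120)&(im[...,1]<50)&(im[...,2]<60)
    for s,c,l in blobs(red,15):
        print(n,s,c,np.median(pts(f)[l],0))
plan(b2w(-.163,0,.209),b2w(-.128-.023,0,.209),b2w(-.092-.023,0,.217),b2w(-.072-.023,0,.215))
E
```

```text
scene [228 157   9   8  38] [231.5789 161.0263] [0.5087 0.0103 0.2058]
top [334 174   8   8  38] [337.9737 177.5   ] [ 0.6413 -0.1825  0.0383]
top [328 189  11  12  42] [331.8095 195.5952] [ 0.5955 -0.1612  0.0377]
t 5.3 tcp [0.4643 0.0184 0.2831] F [-0.652   0.0527 -0.0732] w 3.675964822855965e-05
Rc [[0.9952838232009986, 0.0018533942497895375, 0.09698802093123779], [-0.09698934613522386, 0.0006388243859564713, 0.9952852147197132], [0.0017826975809455345, -0.9999980784147332, 0.0008155710736266752]]
turns deg [array([-0. ,  0.2,  0.1]), array([   0.2, -179.8,    0.1])]
to [0.4658 0.0193 0.209 ] shift mm [ 1.3 74.1  0.9]
to [0.4778 0.0181 0.209 ] shift mm [13.3 74.1  0.9]
to [0.5136 0.0145 0.217 ] shift mm [49.3 66.1  0.8]
to [0.5335 0.0125 0.215 ] shift mm [69.3 68.2  0.7]
```

View pics/scene4.png

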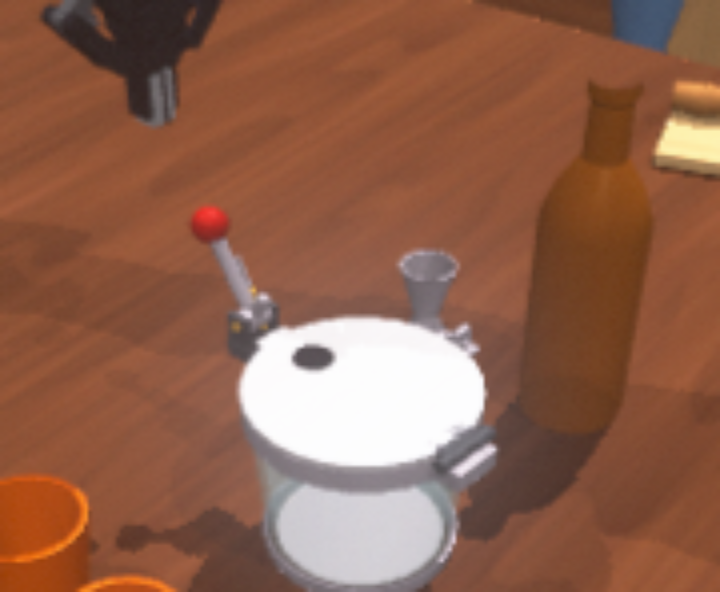

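View pics/wrist4.png

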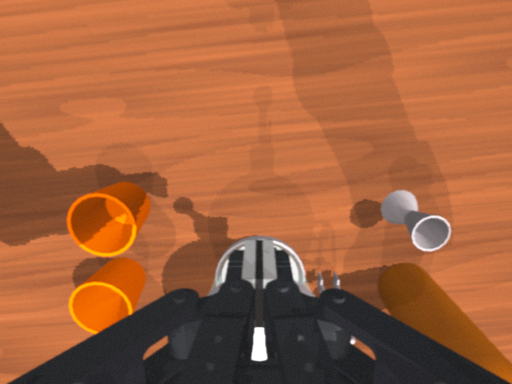

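Lid flat with the pad at (313,357); lever still open with the knob at (210,223), and the tool in front of it. I'll descend and push along the arc.

jog_arm(
  motion=[
    [0,[-0.008,0.025,0.001],[0,0,0]],
    [0,[0,0.025,0],[0,0,0]],
    [0,[0,0.024,0],[0,0,0]],
    [0,[0,0,0],[0,0,0]],
    [0,[0.01,0,0],[0,0,0]],
    [0,[0.008,0,0],[0,0,0]],
    [0,[0,0,0],[0,0,0]],
  ],
)

```text
clock: 5.88
tcp_pos: [0.4776, 0.0184, 0.2101]
orientation: [-1.569, 0.073, -0.08]
contact_force: [-0.2, 0.4, 0.8]
grip_width: -0.0002
```

jog_arm(
  motion=[
    [0,[0.008,-0.001,0],[0,0,0]],
    [0,[0.008,-0.003,0],[0,0,0]],
    [0,[0,0,0],[0,0,0]],
  ],
)

```text
clock: 6.13
tcp_pos: [0.4908, 0.017, 0.2136]
orientation: [-1.569, 0.076, -0.077]
contact_force: [-4.2, 0.3, 3.8]
grip_width: -0.0
```

jog_arm(
  motion=[
    [0,[0.008,-0.002,0],[0,0,0]],
    [0,[0.008,-0.001,0],[0,0,0]],
    [0,[0.008,0,0],[0,0,0]],
    [0,[0,0,0],[0,0,0]],
  ],
)

```text
clock: 6.47
tcp_pos: [0.516, 0.0144, 0.216]
orientation: [-1.569, 0.074, -0.079]
contact_force: [-1.0, -0.4, -0.1]
grip_width: -0.0
```

```bash
python3 - <<'E'
from h import *
np.set_printoptions(precision=4,suppress=True)
f=cam('scene');cv2.imwrite('pics/s5.png',cv2.resize(f['image'][100:260,180:360],None,fx=4,fy=3.7)[...,::-1])
plan(b2w(-.092-.023,0,.217),b2w(-.068-.023,0,.215))
E
```

```text
t 6.5167 tcp [0.515  0.0144 0.2156] F [-0.8847  0.3951  0.3683] w 6.792037042567074e-05
Rc [[0.9952416186778743, 0.001900954110780402, 0.09741923231535575], [-0.09741903159376136, -0.00019812115093370553, 0.9952434340558811], [0.0019112129076251372, -0.9999981735590711, -1.198930637319462e-05]]
turns deg [array([0. , 0.1, 0.1]), array([   0.2, -179.9,   -0. ])]
to [0.5136 0.0145 0.217 ] shift mm [-1.4 -1.4 -0.1]
to [0.5375 0.0121 0.215 ] shift mm [22.6  0.7 -0.1]
```

View pics/s5.png

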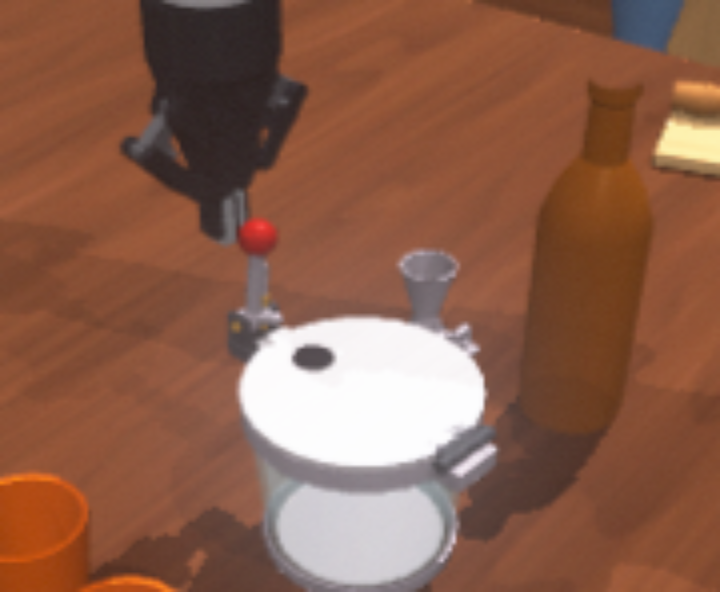

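The lever is upright (knob at (258,237)) with the fingertip behind it. I'll push on past centre.

jog_arm(
  motion=[
    [0,[0.008,0,0],[0,0,0]],
    [0,[0.008,0.001,0],[0,0,0]],
    [0,[0.008,0.001,0],[0,0,0]],
    [0,[0,0,0],[0,0,0]],
    [0,[0,0,0],[0,0,0]],
    [0,[0,0,0],[0,0,0]],
  ],
)

```text
clock: 7.02
tcp_pos: [0.5373, 0.0122, 0.213]
orientation: [-1.57, 0.077, -0.076]
contact_force: [0.0, -0.1, -0.1]
grip_width: 0.0003
```

jog_arm(
  motion=[
    [0,[-0.015,0,0],[0,0,0]],
    [0,[-0.03,0,0],[0,0,0]],
    [0,[-0.03,-0.01,0],[0,0,0]],
    [0,[0,-0.03,0],[0,0,0]],
    [0,[0,-0.03,0],[0,0,0]],
    [0,[0,-0.03,0],[0,0,0]],
    [0,[0,0,0],[0,0,0]],
    [0,[0,0,0],[0,0,0]],
  ],
)

```text
clock: 7.68
tcp_pos: [0.4634, 0.0197, 0.3149]
orientation: [-1.568, 0.073, -0.079]
contact_force: [0.3, -0.4, -0.7]
grip_width: 0.0006
```

```bash
python3 - <<'E'
from h import *
np.set_printoptions(precision=4,suppress=True)
F={}
for n in('scene','top'):
    f=cam(n);F[n]=f;im=f['image'].astype(int);red=(im[...,0]>120)&(im[...,1]<50)&(im[...,2]<60)
    for s,c,l in blobs(red,15): print(n,s,c,np.median(pts(f)[l],0))
cv2.imwrite('pics/s6.png',cv2.resize(F['scene']['image'][100:300,160:360],None,fx=3,fy=3)[...,::-1])
cv2.imwrite('pics/t6.png',F['top']['image'][...,::-1])
print('expect knob',b2w(-.056,0,.2)); plan()
E
```

```text
top [335 174   7   8  25] [338.48 177.4 ] [ 0.6409 -0.1836  0.0347]
expect knob [0.5723 0.0086 0.2   ]
t 7.7833 tcp [0.4621 0.0195 0.3125] F [-0.2648  0.523  -0.2738] w 0.0002952531938037095
Rc [[0.9952864609778767, -0.001145013471778443, 0.09697190076658077], [-0.09697199339426488, -2.552735299449216e-05, 0.9952871102578881], [-0.0011371417135913053, -0.999999344146037, -0.00013644126764167375]]
turns deg [array([ 0. ,  0.2, -0.1]), array([  -0.1, -179.8,   -0. ])]
```

View pics/s6.png

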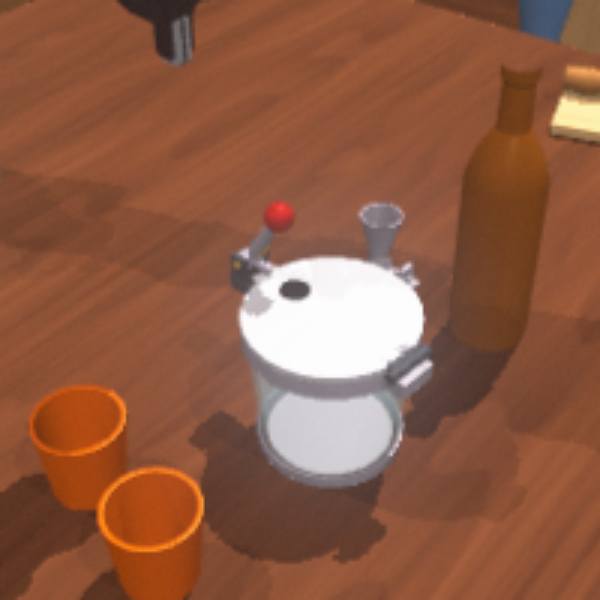

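View pics/t6.png

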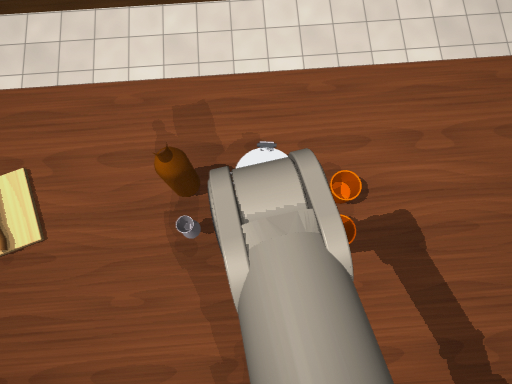

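The lever now leans over the lid (knob at scene (253,172)), and the bystanders look unmoved. I'll check that pixel against the locked angle before handing in.

```bash
python3 - <<'E'
from h import *
f=cam('scene')
for a in (.85,.95,1.0,1.05,1.1):
    p=b2w(-.092+.068*np.sin(a-.55),0,.142+.068*np.cos(a-.55)); c=f['R'].T@(p-f['xyz']); print(a,f['fx']*c[0]/c[2]+f['cx'],f['fy']*c[1]/c[2]+f['cy'])
im=f['image'].astype(int); m=(im[...,0]>110)&(im[...,1]<70)&(im[...,2]<70)&(im[...,0]>2.6*im[...,1]); 
m[:160]=0;m[186:]=0;m[:,:240]=0;m[:,266:]=0
for s,c,l in blobs(m,10): print(s,c,np.median(pts(f)[l],0))
E
```

```text
0.85 247.11093619145961 167.8695813231654
0.95 249.0679253808188 169.7600535381175
1.0 250.02362888272106 170.77598093429788
1.05 250.96023846544125 171.83523028379537
1.1 251.8748895285942 172.9347347462226
[248 167  10   8  53] [252.49056604 170.9245283 ] [0.57559523 0.00607458 0.20864886]
```

```bash
python3 -c "
from h import *
r.hand_in()"
```

```text
the job is handed in; nothing more can be done
```

I shut the lid and then flipped the latch lever past centre, where it snapped over and stayed at its locked end. I used only the closed fingertips and handed the job in at about 8 s of the 43 s allowed. The hand-in gave no verdict.

- **Lid:** The push reached the hard stop with the fingertips at z = 0.137 m, the stated shut height of the pad, with about 25 N on it. In the pictures the lid looked flat, and the lever was still open at that point.
- **Latch:** The knob's image column (252.5) fits the fully locked angle of 1.1 rad, predicted at 251.9. Its row (170.9) is 2 px off the 172.9 predicted for 1.1 and on its own would mean about 1.0 rad. I put this down to the red mask catching mostly the bright top of the ball. A reading by eye gave (253, 172), which fits locked. I did not measure the knob from a second view because the arm blocked the top camera.
- **Bystanders:** The bottle, cups and jigger looked upright and unmoved in the last pictures, judged by eye. One cup was partly hidden in the top view but fully visible in the scene view.
- **Arm:** It was clear of everything at the end, with less than 1 N on the tool.

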